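Colour reading of a plaque stack under a pivoting port cover

ROBOT

A 7-joint arm with a two-finger parallel gripper is mounted at the origin on a cart in front of the work surface, level with it; the furniture and walls round the work are solid. World frame = base frame: x ahead of the robot, y to its left, z up, the work surface at z = 0. Lengths are in m, angles in rad, forces in N, time in s.
With the tool pointing down it reaches from about 0.425 to 0.95 m from the base axis. Payload 4.7 kg.
Tool frame: the origin (TCP) lies on the centre line of the jaws, within the pads' length; the fingertips stand 8 mm ahead of it and the grasp point (between the pads) lies 11 mm behind it; z points along the fingers, y is the line along which they close (so a half turn about z gives the same grasp; the last joint's range is limited). The gripper opens to 85 mm and grips with 20 to 120 N. Pads are 22 mm wide; open, the fingers measure 114 mm over their backs; the gripper's body (76 mm by 85 mm) begins 54 mm behind the grasp point. The pads swing forward as they close: fully open they stand 13 mm farther back than shut.
Start: joints at [1.157, 0.469, -0.049, 1.532, 0.024, 1.141, -0.082], TCP at [0.253, -0.626, 0.239] pointing down, gripper open.
Joint ranges: [-2.59, 2.59], [-0.33, 1.99], [-1.39, 1.29], [0.1, 2.45], [-1.04, 4.18], [0.21, 1.99], [-2.66, 2.66]. Speed limits (rad/s): [2.57, 2.57, 3.14, 3.14, 3.14, 3.14, 3.14].

INTERFACE

Orientations are given as a 3x3 rotation matrix whose columns are the frame's x, y, z axes.
In Python, from rig import arm gives the robot as it stands. Calls block until the motion is done:
- arm.movep(position, orientation): joint-space move of the TCP to a pose.
- arm.move_l(position, attitude=None, feed=0.15, until_force=None): straight line of the TCP; attitude=None keeps the orientation; feed is the mean speed in m/s. With until_force (N) it stops when the force on the tool has changed by that much, and returns True; else False.
- arm.move_joints(angles): joint-space move.
- arm.command_gripper(opening, newtons=None): finger opening in m; newtons is the grip in N (None keeps the last); returns when the fingers have stopped.
- arm.sleep(seconds).
- arm.inverse_kinematics(position, orientation): joint angles nearest the present ones, or None.
- arm.sense(): the state.
- arm.camera(name): name is "side" or "top"; returns the picture (384x512x3 uint8, red, green, blue); there is no depth.
- arm.camera_params(name): a dict with "K" (3x3 intrinsics, pixels), "dist" ([k1, k2, p1, p2, k3] as OpenCV has them; the pictures are not rectified), "position" and "rotation" of the camera in the world. Camera axes: x right, y down, z forward; pixel columns grow to the right and rows downward; lengths in m; the calibration is good to about 2 mm. A picture is of the moment at which its call begins. camera_params takes no time and is no camera call.
A pose or a line that the arm cannot do raises arm.Unreachable and nothing moves.
- arm.finish_job(): hands the job in; it is judged then, once.
The state is a dict: "time_s": time; "joint_pos": joint angles; "qd": joint speeds; "joint_efforts": joint torques, N m; "position": TCP position; "tcp_rot": TCP orientation; "wrist_force": force on the tool from outside, world axes, zero at the start; "ft_torque": the same for the moment, N m; "finger_gap": finger opening in m; "gripper_force": force on a finger pad.
Only numpy, scipy, OpenCV 4.12 (cv2) and the standard library are available. Lean on these libraries where they do the work, as an engineer would, in place of code of your own. Each camera call takes 0.05 s, during which the arm holds its last target. There are 200 camera calls.

TASK

Take a colour reading of the moulded orange plaques. With the reader's well still empty and its dust cover shut, press the white zero key; then swing the cover fully aside on its pin and stack flat in the well, one on another, first the black aperture mask, then every orange plaque that is there, and last the white backing tile. Swing the cover fully shut over them, then press the blue mode key and after it the green read key, pressing keys one at a time, each down to its stop and only while the cover is shut, and leave the amber dropper bottle and the roll of film standing where they are.

Things in the scene. Friction and masses are not known exactly. Their poses are not given: they have to be found in the camera images.
- reader: Bench colour reader, fixed: white housing, top 62 mm above the bench, from x = -62 to 70 and y = -74 to 100 mm in its own frame; dark key panel 40 mm high in front, x = -118 to -62 mm; display strip 12 mm high on top at x = 41 to 64, y = -62 to 26 mm. Origin on the bench straight below the centre of the sample well; x to its rear (away from the robot at yaw 0), y to its left, z up.
- well (a point): Centre of the floor of the sample well, axes as the reader's. The well is a dark square pocket 52 x 52 mm, sides along x and y, floor 16 mm and mouth 62.6 mm above the bench. Its +y and -y walls are cut by finger slots 36 mm wide in x, out to y = +-53.5 mm, floor 12 mm above the bench: a part gripped across y can be set down on the well floor with the fingers in the slots.
- cover (a joint): Angle of the dust cover about its upright pin, rad: 0 fully shut (over well and slots, at its stop), growing to 1.75 (stop) as it swings clockwise seen from above, free end to the front, then to the reader's left. Stiff (0.06 N m), stays where left. From 1.2 on, well and slots are clear. The plate, 74 x 124 x 3 mm, sweeps 2 mm above the housing, so parts standing proud of the well stop it.
- cover_knob (a point): Knob to move the cover by: upright aluminium cylinder 14 mm in diameter with two dark rings, from 67 to 89 mm above the bench, with a 2 mm collar 22 mm wide at its foot. The point lies on its axis, 78 mm above the bench, 106 mm from the pin. With the cover shut it is 23 mm in front of the well's centre.
- cover_pin (a point): Axis of the cover's pin, 64 mm above the bench, at x = 52, y = 75 mm in the reader's frame. The knob goes round it. The pin head ends 71 mm above the bench.
- key_zero_top (a point): Centre of the top of the white zero key (left in a row of three, 45 mm apart), 20 mm square, 49 mm above the bench when up, 9 mm above the panel; at x = -90, y = 58 mm in the reader's frame. It goes straight down 4 mm to its stop against a spring: 1 N at first, 4 N at the stop.
- key_mode_top (a point): Centre of the top of the blue mode key (middle key), built like the zero key; x = -90, y = 13 mm in the reader's frame.
- key_read_top (a point): Centre of the top of the green read key (right key), built like the zero key; x = -90, y = -32 mm in the reader's frame.
- key_zero (a joint): How far the zero key is pressed, m: 0 up, 0.004 at its stop; it counts as pressed above 0.003.
- key_mode (a joint): How far the mode key is pressed, m, as for the zero key.
- key_read (a joint): How far the read key is pressed, m, as for the zero key.
- mask: Black aperture mask, a plate 48 x 48 mm, 8 mm thick, with a round hole of 22 mm in its middle, about 30 g. It lies flat on the bench to the right of the white bucket with the other loose parts. Its body origin is the centre of its underside, z up.
- plaque_1: Orange moulded colour plaque, 48 x 48 mm, 8 mm thick, about 25 g, lying flat on the bench; one to three of them are there, all alike (an absent one reads None from the start), and their order in the stack does not matter. Its body origin is the centre of its underside, z up.
- plaque_2: Orange moulded colour plaque, 48 x 48 mm, 8 mm thick, about 25 g, lying flat on the bench; one to three of them are there, all alike (an absent one reads None from the start), and their order in the stack does not matter. Its body origin is the centre of its underside, z up.
- plaque_3: Orange moulded colour plaque, 48 x 48 mm, 8 mm thick, about 25 g, lying flat on the bench; one to three of them are there, all alike (an absent one reads None from the start), and their order in the stack does not matter. Its body origin is the centre of its underside, z up.
- tile: White ceramic backing tile in a dark grey frame, 48 x 48 mm, 12 mm thick, about 70 g, lying flat on the bench. Its body origin is the centre of its underside, z up.
- salt_bucket: Fixed obstacle: big white lidded bucket, 222 mm across and 222 mm tall, between the reader and the loose parts. Its origin is the centre of its underside.
- dropper: Bystander: amber dropper bottle, 41 mm across, 114 mm tall, standing loose behind the parts. Its origin is the centre of its underside.
- film: Bystander: white roll of sealing film, 52 mm across, 50 mm tall, standing loose behind the parts. Its origin is the centre of its underside.

How it is judged:
On the way, in this order (a step that is already met when the one before it is completed fails the run):
1. the zero key is pressed with the cover shut (value of joint key_zero above 0.003 m and value of joint cover below 0.12 rad), for 0.05 s.
2. the cover is swung fully aside, at least 1.2 rad, and the well lies open (value of joint cover above 1.2 rad), for 0.2 s.
3. the mask lies flat on the floor of the well (horizontal distance between mask and well below 0.005 m and angle between the z axis of mask and the z axis of well, either way round below 0.07 rad and z of mask in the frame of well between -0.003 and 0.003 m), for 0.2 s.
4. every plaque lies flat in the well on the mask (horizontal distance between each of plaque_1, plaque_2, plaque_3 and well below 0.005 m and angle between the z axis of each of plaque_1, plaque_2, plaque_3 and the z axis of well, either way round below 0.07 rad and z of each of plaque_1, plaque_2, plaque_3 in the frame of well below 0.0275 m and z of each of plaque_1, plaque_2, plaque_3 in the frame of mask above 0.005 m), for 0.2 s.
5. the white tile lies flat in the well on top of the plaques (horizontal distance between tile and well below 0.005 m and angle between the z axis of tile and the z axis of well, either way round below 0.07 rad and z of tile in the frame of well below 0.0355 m and z of each of plaque_1, plaque_2, plaque_3 in the frame of tile below -0.005 m), for 0.2 s.
6. the cover is shut over the stack, within 0.08 rad (value of joint cover below 0.08 rad), for 0.2 s.
7. the mode key is pressed with the cover shut (value of joint key_mode above 0.003 m and value of joint cover below 0.12 rad), for 0.05 s.
8. then the read key is pressed with the cover shut (value of joint key_read above 0.003 m and value of joint cover below 0.12 rad), for 0.05 s.
At the end, for the whole second after the job is handed in: Mask on the well floor (within 3 mm in height), every plaque on it and the tile on top of all, each within 5 mm of the well's centre line, flat within 0.07 rad and at rest; the cover shut within 0.08 rad over them; all three keys up again (all of step 3 and all of step 4 and all of step 5 and value of joint cover below 0.08 rad and linear speed of each of mask, tile, plaque_1, plaque_2, plaque_3 below 0.02 m/s and value of joint each of key_zero, key_mode, key_read below 0.001 m); the robot touches nothing.
It fails at once if a key is pressed (over 2 mm) while the cover is more than 0.15 rad open (value of joint cover above 0.15 rad and value of joint any of key_zero, key_mode, key_read above 0.002 m).
It fails at once if two keys are down at once (value of joint each of key_zero, key_mode above 0.002 m or value of joint each of key_mode, key_read above 0.002 m or value of joint each of key_zero, key_read above 0.002 m).
It fails at once if the dropper bottle or the roll of film is knocked over or pushed more than 4 cm (angle between any of dropper, film's own z axis and vertical above 0.5 rad or distance of any of dropper, film from where it was at the start of the episode above 0.04 m).
Of plaque_1, plaque_2, plaque_3 only 1 to 3 are there at a start; the rules pass over those that are not, and their reading is None.
At some moment in a run one of mask, plaque_1, plaque_2, plaque_3, tile may be knocked a few centimetres aside while the robot is not near it.
It also fails if it takes over 210 s, if anything falls off the work surface, if the arm or the gripper's body presses on something with over 40 N, if the wrist force passes 120 N, or if a joint passes its speed limit or range.

## Working session

There is one attempt and no reset: what is moved stays moved. The work goes in short steps, each a Python script; the robot and the scene stay as the last script left them, time stands still between calls to the robot, and variables do not carry over. Pictures are saved under pics/ and viewed, at most 14 in all, crops included, and the job is handed in when it is done.

```bash
ls; mkdir -p pics
python3 - <<'E'
from rig import arm
import cv2
for n in("top","side"):
    im=arm.camera(n); cv2.imwrite(f"pics/{n}0.png",im[:,:,::-1]); p=arm.camera_params(n)
    print(n,{k:__import__('numpy').round(v,4).tolist() for k,v in p.items()})
s=arm.sense();print(s['time_s'],s['position'],s['tcp_rot'],s['finger_gap'])
E
```

```text
pics
rig.py
top {'K': [[384.8907, 0.0, 259.4561], [0.0, 384.8907, 192.436], [0.0, 0.0, 1.0]], 'dist': [-0.0571, 0.0, 0.0, 0.0, 0.0], 'position': [0.366, -0.0844, 1.1561], 'rotation': [[-0.0221, -0.9882, 0.1513], [-0.9998, 0.0221, -0.0016], [-0.0018, -0.1513, -0.9885]]}
side {'K': [[442.7395, 0.0, 248.2329], [0.0, 442.7395, 195.4328], [0.0, 0.0, 1.0]], 'dist': [0.0158, 0.0, 0.0, 0.0, 0.0], 'position': [0.0226, 0.8144, 0.77], 'rotation': [[-0.8741, -0.2531, 0.4147], [-0.4857, 0.477, -0.7325], [-0.0124, -0.8417, -0.5399]]}
0.1 [ 0.25318266 -0.62516991  0.23837852] [[ 9.26865744e-01  3.75392229e-01 -7.52668474e-04]
 [ 3.75392968e-01 -9.26864426e-01  1.56677220e-03]
 [-1.09467523e-04 -1.73473394e-03 -9.99998489e-01]] 0.08564362357164874
```

View pics/top0.png

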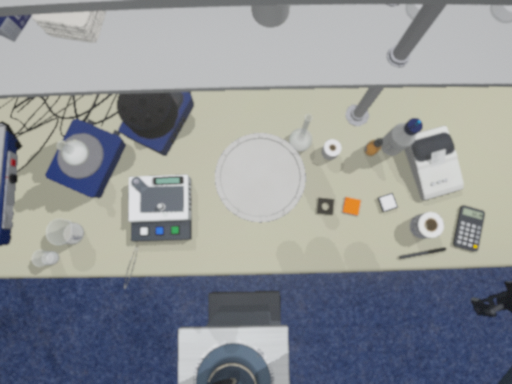

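View pics/side0.png

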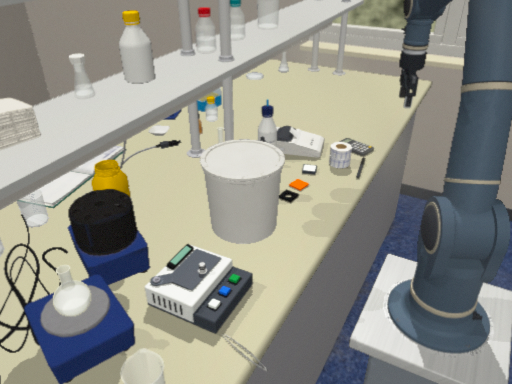

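The top view shows the reader at about (160,208) with its keys at (144,231), (159,231) and (175,230). The bucket is at (260,178), the mask at (326,206), one orange plaque at (352,206), the tile at (388,203), the film at (331,149) and the dropper at (373,148). Next I'll measure these.

```bash
cat > h.py <<'E'
import numpy as np, cv2
from rig import arm
def ray(n,uv):
    p=arm.camera_params(n); uv=np.asarray(uv,float).reshape(-1,1,2)
    q=cv2.undistortPoints(uv,np.array(p["K"]),np.array(p["dist"])).reshape(-1,2)
    return np.array(p["position"]), np.c_[q,np.ones(len(q))]@np.array(p["rotation"]).T
def plane(n,uv,z):
    o,d=ray(n,uv); return (o+d*((z-o[2])/d[:,2])[:,None])[:,:2]
def blobs(m,amin=15,roi=None):
    m=m.astype(np.uint8)
    if roi: k=np.zeros_like(m); x0,y0,x1,y1=roi; k[y0:y1,x0:x1]=1; m=m*k
    c,_=cv2.findContours(m,cv2.RETR_EXTERNAL,cv2.CHAIN_APPROX_NONE)
    return [x for x in c if cv2.contourArea(x)>=amin]
def rect(n,c,z):
    "centre, size, yaw (mod 90deg) of a contour cast on plane z"
    w=plane(n,c.reshape(-1,2),z); r=cv2.minAreaRect((w*1000).astype(np.float32))
    return np.round(r[0],1),np.round(r[1],1),round(r[2],1)
def hsv(n):
    im=arm.camera(n); return im,cv2.cvtColor(im,cv2.COLOR_RGB2HSV)
E
python3 - <<'E'
from h import *
for n in("top","side"):
    im,h=hsv(n); H,S,V=h[...,0].astype(int),h[...,1].astype(int),h[...,2].astype(int)
    for name,m,z in[("orange",(H>3)&(H<18)&(S>170)&(V>120),.008),("blue",(H>100)&(H<122)&(S>180)&(V>130),.049),("green",(H>55)&(H<85)&(S>150)&(V>80),.049)]:
        for c in blobs(m,12): print(n,name,c.reshape(-1,2).mean(0).round(1),cv2.contourArea(c),*rect(n,c,z))
    if n=="top":
        R=(310,190,405,225)
        for name,m,z in[("black",V<90,.008),("white",(S<35)&(V>190),.012)]:
            for c in blobs(m,12,R): print(name,c.reshape(-1,2).mean(0),cv2.contourArea(c),*rect(n,c,z))
    if n=="top": a=cv2.resize(im[170:250,120:210],None,fx=6,fy=6,interpolation=2); b=cv2.resize(im[130:230,310:410],None,fx=5.,fy=5.,interpolation=2);
    else: c_=cv2.resize(im[235:335,140:260],None,fx=5,fy=5,interpolation=2)
cv2.imwrite("pics/a.png",a[:,:,::-1]);cv2.imwrite("pics/b.png",b[:,:,::-1]);cv2.imwrite("pics/c.png",c_[:,:,::-1])
E
```

```text
top orange [351.  205.9] 160.0 [ 495.1 -361.4] [40.7 41.4] 75.6
black [324.81632653 205.83673469] 164.5 [ 496.5 -281.9] [40.8 41.7] 80.9
white [314.68888889 218.93333333] 102.5 [ 463.  -254.6] [38.8 41.8] 87.7
white [369.62944162 206.        ] 2250.5 [ 489.8 -416.7] [213.8 103. ] 88.7
side orange [298.2 184.4] 108.5 [ 494.3 -356.9] [53.5 50.2] 76.9
side blue [224.3 290. ] 53.0 [431.5 208.4] [22.7 20.7] 85.2
side green [234.2 277.9] 55.5 [432.4 163.6] [21.6 25.1] 4.8
```

View pics/a.png

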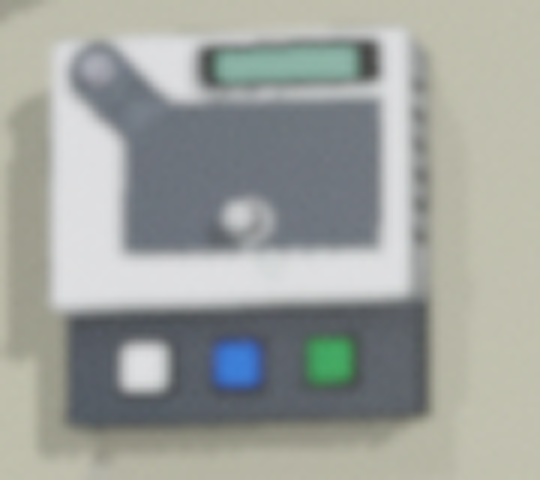

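View pics/b.png

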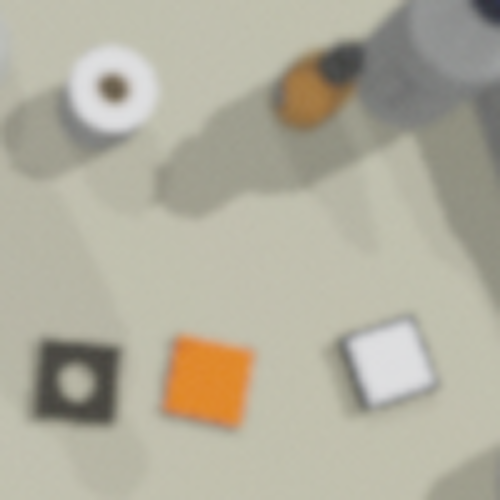

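The reader crop shows all keys, the shut cover with its knob, and the pin at upper left. The parts crop shows the mask, exactly one plaque and the framed tile, all well separated. Next I'll fit the reader's pose.

```bash
cat >> h.py <<'E'
def wcent(w,roi):
    x0,y0,x1,y1=roi; s=w[y0:y1,x0:x1].clip(0); yy,xx=np.mgrid[y0:y1,x0:x1]
    return np.array([(s*xx).sum(),(s*yy).sum()])/s.sum()
def fit2(model,world):
    a,b=np.array(model),np.array(world); am,bm=a.mean(0),b.mean(0); A,B=a-am,b-bm
    th=np.arctan2((A[:,0]*B[:,1]-A[:,1]*B[:,0]).sum(),(A*B).sum()); R=np.array([[np.cos(th),-np.sin(th)],[np.sin(th),np.cos(th)]])
    t=bm-R@am; return t,th,b-(a@R.T+t)
E
python3 - <<'E'
from h import *
M=[(-90,58),(-90,13),(-90,-32)]; W={}
for n,rois in(("top",[(138,225,151,238),(153,225,166,238),(168,224,182,237)]),("side",[(206,296,222,312),(217,282,232,298),(227,270,242,286)])):
    im=np.mean([arm.camera(n) for _ in range(3)],0)
    r,g,b=im[...,0],im[...,1],im[...,2]
    ws=[np.where(im.min(2)>150,im.min(2)-120,0),np.where(b-r>50,b-r,0),np.where((g-r>45)&(g-b>20),g-r,0)]
    uv=[wcent(w,R) for w,R in zip(ws,rois)]; w=plane(n,uv,.049)*1000; W[n]=w
    t,th,e=fit2(M,w); print(n,np.round(uv,1).tolist(),t.round(1),np.degrees(th).round(2),e.round(1).tolist())
# corners of the display (white top plane check) from top view
im,h=hsv("top"); 
m=(h[...,0]>65)&(h[...,0]<95)&(h[...,1]>50)&(h[...,2]>100)
for c in blobs(m,30,(130,170,200,200)): print("disp",*rect("top",c,.074))
H,S,V=[h[...,i].astype(int) for i in range(3)]
im=im.astype(int)
for nm,m,z,R in[("mask",V<100,.008,(312,195,338,218)),("plaque",(S>120)&(H<25),.008,(338,195,365,218)),("tile",(V<140),.012,(372,190,402,216)),("tilew",(V>200)&(S<30),.012,(378,193,399,213)),("film",(V>215)&(S<30),.05,(320,137,344,160)),("bottle",(S>120)&(H<25),.03,(362,135,384,158)),("bucket",(V>200)&(S<22),.222,(210,130,310,225))]:
    for c in blobs(m,30,R): print(nm,*rect("top",c,z))
E
```

```text
top [[143.5, 230.6], [159.1, 230.3], [174.6, 229.6]] [522.3 193.8] 0.84 [[0.2, 0.1], [-0.3, -0.1], [0.2, -0.0]]
side [[213.6, 302.7], [224.2, 290.0], [233.9, 277.8]] [522.3 195.9] 0.49 [[0.2, -0.8], [-0.3, 0.3], [0.2, 0.6]]
disp [573.7 178.3] [63.8 11.7] 88.7
mask [ 496.3 -282.4] [42.3 42.6] 87.4
plaque [ 495.1 -361.4] [46.7 46.7] 76.0
tilew [ 504.2 -472.3] [37.9 37.7] 16.8
film [ 667. -306.] [44.7 42.9] 88.8
bottle [ 664.  -426.7] [29.9 31.4] 41.7
bucket [555.2 -89.4] [181.3 159.2] 78.7
```

```bash
cat >> h.py <<'E'
T=np.array([.5223,.1947]); YAW=np.radians(.7)
def R(yaw):
    c,s=np.cos(yaw),np.sin(yaw); return np.array([[c,s,0],[s,-c,0],[0,0,-1.]])
def rd(x,y,z,T=None):
    T=globals()['T'] if T is None else T
    c,s=np.cos(YAW),np.sin(YAW); return [T[0]+c*x-s*y,T[1]+s*x+c*y,z]
def up(z,feed=.25):
    p=arm.sense()['position']; arm.move_l([p[0],p[1],z],feed=feed)
def st(m=""):
    s=arm.sense(); print(m,round(s['time_s'],1),np.round(s['position'],4),'F',np.round(s['wrist_force'],1),'gap',round(s['finger_gap'],4),'gf',np.round(s['gripper_force'],1))
def press(y):
    arm.command_gripper(0)
    arm.movep(rd(-.090,y,.09),R(YAW))
    r=arm.move_l(rd(-.090,y,.050),feed=.04,until_force=8); st(f"press {r}")
    arm.sleep(.15); up(.10,.1)
E
python3 - <<'E'
from h import *
up(.36,.3); arm.movep([.46,-.1,.38],R(YAW)); arm.movep(rd(-.09,.058,.25),R(YAW)); st()
press(.058)
E
```

```text
4.5 [0.4326 0.2504 0.2501] F [-0.1 -0.2  0.6] gap 0.0854 gf 0.0
press True 6.9 [0.4313 0.2515 0.053 ] F [-1.2 -2.1  8.3] gap 0.0 gf 4.0
```

```bash
cat >> h.py <<'E'
def knob(a,z):
    ph=np.radians(-135)-a; return rd(.052+.106*np.cos(ph),.075+.106*np.sin(ph),z),R(YAW+np.pi/4-a)
def swing(a0,a1,zg=.082):
    p,r=knob(a0,.14); arm.command_gripper(.05); arm.movep(p,r); arm.move_l(knob(a0,zg)[0],feed=.1)
    arm.command_gripper(0,20); st("grip")
    for a in np.linspace(a0,a1,13)[1:]:
        p,r=knob(a,zg); arm.move_l(p,r,feed=.06)
    st("end"); arm.command_gripper(.05); up(.15); st("rel")
E
python3 - <<'E'
from h import *
swing(0,1.6)
arm.movep(rd(-.06,-.12,.30),R(YAW))
for n in("side","top"): cv2.imwrite(f"pics/open_{n}.png",arm.camera(n)[:,:,::-1])
a=cv2.imread("pics/open_top.png")[150:250,90:210];b=cv2.imread("pics/open_side.png")[220:340,100:260]
cv2.imwrite("pics/open.png",np.hstack([cv2.resize(a,(390,300)),cv2.resize(b,(400,300))]))
E
```

```text
grip 10.2 [0.4997 0.1946 0.0826] F [-0.6 -0.7  3.8] gap 0.0129 gf 19.6
end 14.8 [0.5012 0.3452 0.0823] F [ 1.3 -0.3 12.7] gap 0.0129 gf 20.7
rel 15.6 [0.499  0.3462 0.1508] F [-0.8 -0.6 -1.1] gap 0.0501 gf 0.0
```

View pics/open.png

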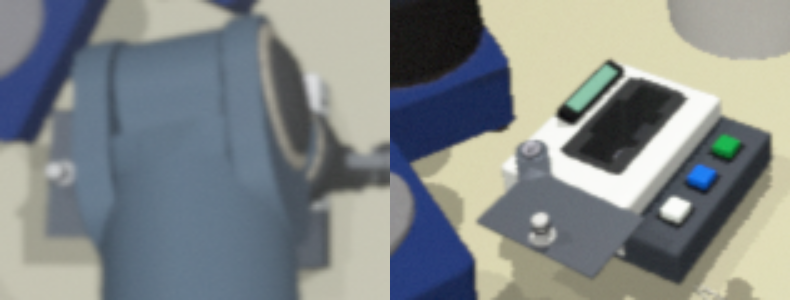

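The cover stands fully open, with its knob at (540,225) in the right half of the composite and the well clear. Next I'll touch the well walls to find its centre.

Run:
```python
from h import *
arm.command_gripper(0); arm.movep(rd(0,0,.12),R(YAW)); arm.move_l(rd(0,0,.045),feed=.1)
c,s=np.cos(YAW),np.sin(YAW); Q=np.array([[c,s],[-s,c]])
def probe(dx,dy):
    arm.move_l(rd(0,0,.045),feed=.1); r=arm.move_l(rd(dx,dy,.045),feed=.03,until_force=4)
    q=Q@(arm.sense()['position'][:2]-T)*1000; print(r,q.round(2)); return q
a=[probe(.025,0),probe(-.025,0),probe(0,.05),probe(0,-.05)]
print("centre off",(a[0]+a[1])[0]/2,(a[2]+a[3])[1]/2); arm.move_l(rd(0,0,.045),feed=.1); up(.15); st()
```

```text
True [16.18 -0.06]
True [-13.5   -0.09]
True [-0.35 38.21]
True [ -0.21 -41.12]
centre off 1.3393691926417821 -1.4580162001983368
 25.3 [0.522  0.194  0.1505] F [ 0.2 -0.6  0.3] gap 0.0001 gf 0.0
```

```bash
cat >> h.py <<'E'
T=np.array(rd(.00134,-.00146,0)[:2])
def find(what):
    im,h=hsv("top"); H,S,V=[h[...,i].astype(int) for i in range(3)]
    m,z={"mask":(V<100,.008),"plaque":((S>120)&(H<25),.008),"tile":((V>200)&(S<30),.012)}[what]
    out=[]
    for c in blobs(m,60,(302,165,415,245)):
        p,d,a=rect("top",c,z)
        if 34<min(d)<max(d)<50: out.append((p/1000,np.radians((a+45)%90-45)))
    print(what,out); return out
def pick(p,yaw,bias=(.0,.0)):
    p=np.array(p)+bias
    arm.command_gripper(.064); arm.movep([*p,.10],R(yaw+np.pi/2))
    arm.move_l([*p,.035],feed=.15); r=arm.move_l([*p,.003],feed=.03,until_force=4); st(f"touch {r}")
    z=arm.sense()['position'][2]+.0035
    arm.move_l([*p,z],feed=.05); arm.command_gripper(0,25); st("sq1")
    arm.command_gripper(.064); arm.move_l([*p,.05],feed=.15); arm.movep([*p,.05],R(yaw)); arm.move_l([*p,z],feed=.1)
    arm.command_gripper(0,30); st("sq2"); zg=arm.sense()['position'][2]
    up(.08,.1); st("lifted"); return zg
E
python3 - <<'E'
from h import *
arm.movep(rd(-.05,0,.36),R(YAW))
(p,y),=find("mask")
arm.movep([.47,-.1,.38],R(YAW)); arm.movep([*p,.2],R(y+np.pi/2))
zg=pick(p,y,(.001,-.001)); print(zg); open("zg","w").write(str(zg))
E
```

```text
mask [(array([ 0.4963, -0.2823]), np.float64(-0.050614548307835655))]
touch False 32.1 [ 0.4974 -0.2834  0.0032] F [ 1.   0.  -0.4] gap 0.0638 gf 0.0
sq1 32.7 [ 0.4975 -0.2834  0.0072] F [-0.4  0.7  5. ] gap 0.0475 gf 25.0
sq2 35.4 [ 0.4976 -0.2838  0.0077] F [-1.1 -0.3  6.5] gap 0.0465 gf 31.1
lifted 36.3 [ 0.4974 -0.2834  0.0795] F [-0.4 -0.1  0. ] gap 0.0472 gf 30.7
0.007651320016310151
```

```bash
cat >> h.py <<'E'
def carry_place(zfloor,zg):
    up(.36,.3); arm.movep([.47,-.1,.38],R(YAW)); arm.movep(rd(0,0,.20),R(YAW)); st("carried")
    arm.move_l(rd(0,0,.075),feed=.15)
    z0=zfloor+zg
    r=arm.move_l(rd(0,0,z0-.002),feed=.03,until_force=4); z=arm.sense()['position'][2]; st(f"down {r} err mm {(z-z0)*1e3:.1f}")
    return z-z0
def release():
    arm.command_gripper(.062); st("open"); up(.20,.2); arm.movep(rd(-.05,0,.36),R(YAW))
E
python3 - <<'E'
from h import *
zg=float(open("zg").read())
e=carry_place(.016,zg)
if abs(e)<.0025: release()
E
```

```text
carried 39.5 [0.5247 0.1916 0.2011] F [-0.9 -1.3 -0.5] gap 0.0471 gf 30.7
down True err mm 0.0 42.0 [0.5236 0.1932 0.0237] F [-0.9  0.4  4.6] gap 0.0468 gf 31.2
open 42.3 [0.5229 0.1931 0.0228] F [-0.  -0.3  1. ] gap 0.0618 gf 0.3
```

Run:
```python
from h import *
l=find("plaque"); find("tile")
(p,y),=l
arm.movep([.47,-.1,.38],R(YAW)); arm.movep([*p,.2],R(y+np.pi/2))
cv2.imwrite("pics/m1.png",cv2.resize(arm.camera("side")[225:335,140:260],None,fx=4,fy=4,interpolation=2)[:,:,::-1])
zg=pick(p,y,(.001,-.001)); print(zg); open("zg","w").write(str(zg))
```

```text
plaque [(array([ 0.468 , -0.3775]), np.float64(-0.2530727415391778))]
tile [(array([ 0.5038, -0.4724]), np.float64(0.2914699850830531))]
touch False 49.7 [ 0.4691 -0.3786  0.0032] F [ 0.9 -0.   0.2] gap 0.064 gf 0.0
sq1 50.2 [ 0.4692 -0.3786  0.007 ] F [-1.4  1.2  4.7] gap 0.0475 gf 26.0
sq2 53.0 [ 0.4693 -0.3792  0.0076] F [-0.5 -0.3  4. ] gap 0.0468 gf 31.2
lifted 53.9 [ 0.4692 -0.3787  0.0795] F [-0.4  0.3 -0.7] gap 0.0467 gf 30.8
0.007620840712245105
```

View pics/m1.png

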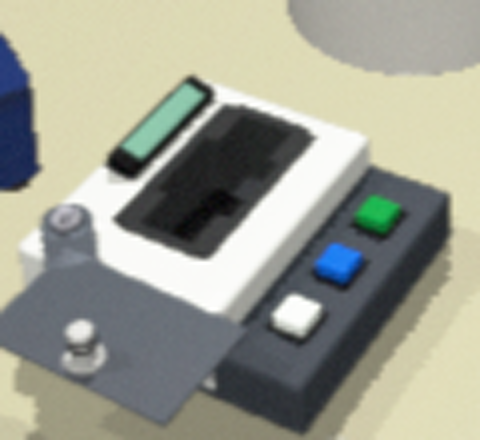

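The plaque had been knocked about 3 cm aside and was re-found by the camera. The well at about (215,180) in this crop shows dark content and nothing standing proud. I'll place the plaque.

Run:
```python
from h import *
zg=float(open("zg").read())
e=carry_place(.024,zg)
if abs(e)<.0025:
    release(); l=find("tile"); find("plaque"); (p,y),=l
    arm.movep([.47,-.1,.38],R(YAW)); arm.movep([*p,.2],R(y+np.pi/2))
    cv2.imwrite("pics/m2.png",cv2.resize(arm.camera("side")[225:335,140:260],None,fx=4,fy=4,interpolation=2)[:,:,::-1])
    zg=pick(p,y,(.001,-.001)); open("zg","w").write(str(zg))
```

```text
carried 57.4 [0.5247 0.1916 0.2011] F [ 0.2 -1.  -0.4] gap 0.0467 gf 30.9
down True err mm -0.0 59.7 [0.5236 0.1932 0.0316] F [-1.   0.3  3.5] gap 0.047 gf 31.4
open 60.0 [0.5227 0.1931 0.0307] F [ 0.   0.3 -0.2] gap 0.062 gf 0.0
tile [(array([ 0.5038, -0.4724]), np.float64(0.2914699850830531))]
plaque []
touch False 67.8 [ 0.505  -0.4736  0.0033] F [ 0.7  0.1 -0.2] gap 0.0639 gf 0.0
sq1 68.3 [ 0.5049 -0.4736  0.0071] F [0.2 0.7 2.9] gap 0.0472 gf 27.0
sq2 71.2 [ 0.5051 -0.4739  0.0076] F [-0.3  0.1  0.1] gap 0.0469 gf 32.4
lifted 72.0 [ 0.505  -0.4734  0.0794] F [-0.9  0.3 -0.5] gap 0.0471 gf 32.1
```

View pics/m2.png

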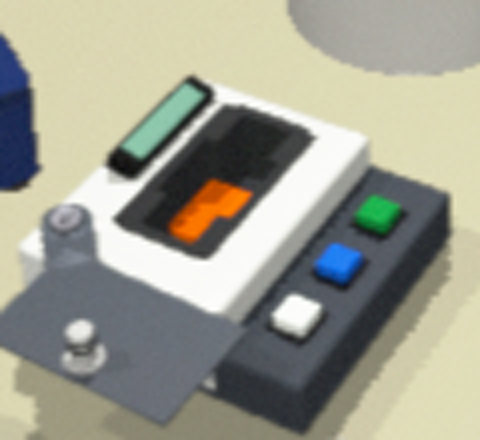

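The orange plaque lies flat in the well at about (210,205) in the crop. Next I'll place the tile and shut the cover.

Run:
```python
from h import *
zg=float(open("zg").read())
e=carry_place(.032,zg)
if abs(e)<.0025:
    release()
    arm.movep(rd(-.03,-.15,.36),R(YAW))
    cv2.imwrite("pics/m3.png",cv2.resize(arm.camera("side")[225:335,140:260],None,fx=4,fy=4,interpolation=2)[:,:,::-1])
```

```text
carried 75.8 [0.5247 0.1916 0.2012] F [-1.1  0.4 -1. ] gap 0.047 gf 32.1
down True err mm -0.1 77.9 [0.5235 0.1932 0.0395] F [-0.9 -0.4  5. ] gap 0.0471 gf 32.7
open 78.2 [0.5226 0.193  0.0386] F [0.3 0.7 0.1] gap 0.0619 gf 0.0
```

View pics/m3.png

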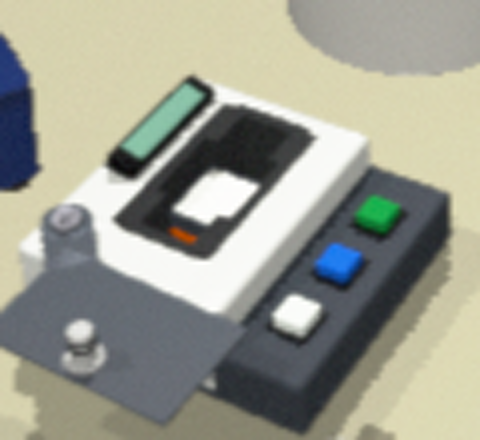

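The tile lies flat in the well at (215,195) in the crop. A sliver of plaque edge shows through the finger slot at (183,236), as expected. Now I'll shut the cover.

Run:
```python
from h import *
p,r=knob(1.6,.20); arm.movep(p,r); swing(1.6,-.01)
arm.movep(rd(-.09,-.15,.30),R(YAW))
cv2.imwrite("pics/m4.png",cv2.resize(arm.camera("side")[225:335,140:260],None,fx=4,fy=4,interpolation=2)[:,:,::-1])
```

```text
grip 83.6 [0.5013 0.3453 0.0826] F [-0.2  0.7  3.2] gap 0.0124 gf 19.6
end 88.2 [0.5012 0.1932 0.0824] F [-3.  -0.8  9.7] gap 0.0128 gf 20.3
rel 89.1 [0.5016 0.1926 0.1508] F [-0.   0.1  0.1] gap 0.0502 gf 0.0
```

View pics/m4.png

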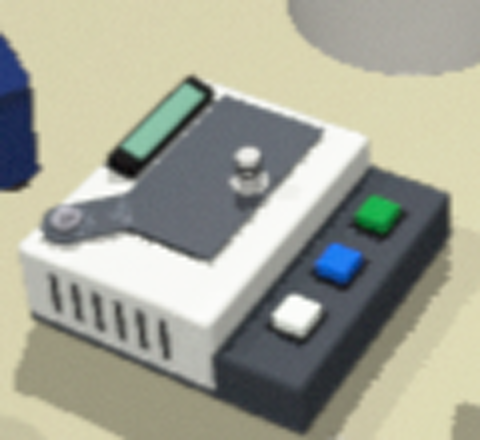

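The cover is shut, with its knob at (247,170) in the crop and the plate square over the well. The end force of about 3 N shows it reached its stop. Now the mode key, then the read key.

Run:
```python
from h import *
arm.movep(rd(-.09,.013,.2),R(YAW)); press(.013); press(-.032)
up(.25); arm.movep(rd(-.09,-.15,.36),R(YAW)); arm.sleep(.5); st()
a=arm.camera("side")[225:335,140:260];b=arm.camera("top")[120:230,300:420]
cv2.imwrite("pics/m5.png",np.hstack([cv2.resize(x,None,fx=3.2,fy=3.2,interpolation=2) for x in(a,b)])[:,:,::-1])
```

```text
press True 92.8 [0.4332 0.2051 0.053 ] F [-1.5 -0.   9.6] gap -0.0002 gf 4.6
press True 94.9 [0.4338 0.1602 0.0529] F [-1.7 -0.8 10.7] gap 0.0 gf 4.8
 97.6 [0.4355 0.0424 0.3598] F [0.2 0.8 0.5] gap 0.0004 gf 0.0
```

View pics/m5.png

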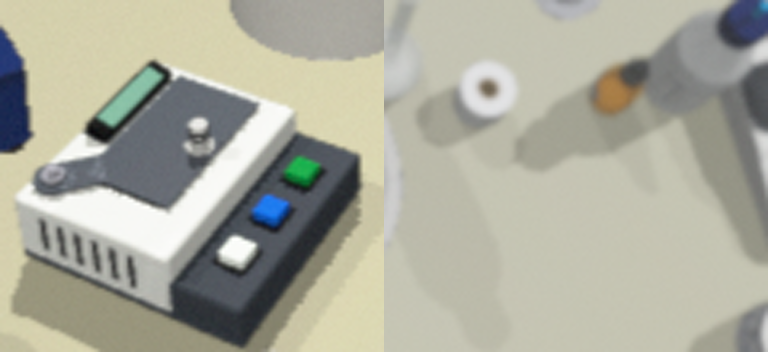

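The cover is shut and all three keys are up. The film at (488,88) and the dropper at (617,88) in the composite are still standing, and no parts are left on the bench. Handing in.

```bash
python3 -c "
from rig import arm
print(arm.finish_job())"
```

```text
the job is handed in; nothing more can be done
None
```

I handed the job in at about 98 s of robot time with all eight steps done in order, but the hand-in call returned no verdict, so I don't know the judged result; only one orange plaque was in the scene, and it is stacked between the mask and the tile.

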